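Close the bench caliper on the doming cube with its thumbwheel

ROBOT

A 7-joint arm with a two-finger parallel gripper is mounted at the origin on a cart in front of the work surface, level with it; the furniture and walls round the work are solid. World frame = base frame: x ahead of the robot, y to its left, z up, the work surface at z = 0. Lengths are in m, angles in rad, forces in N, time in s.
With the tool pointing down it reaches from about 0.4 to 0.85 m from the base axis. Payload 4.5 kg.
Tool frame: the origin (TCP) lies on the centre line of the jaws, within the pads' length; the fingertips stand env.tip_reach ahead of it and the grasp point (between the pads) is the TCP (env.tip_reach is the distance from the TCP to the fingertips, in m); z points along the fingers, y is the line along which they close (so a half turn about z gives the same grasp; the last joint's range is limited). The gripper opens to 88 mm and grips with 3 to 60 N. Pads are 18 mm wide; open, the fingers measure 123 mm over their backs; the gripper's body (75 mm by 187 mm) begins 45 mm behind the grasp point.
Start: joints at [-1.182, 0.689, -0.195, 1.565, 0.157, 0.902, -0.215], TCP at [0.217, 0.586, 0.258] pointing down, gripper open.
Joint ranges: [-3.01, 3.01], [-0.46, 2.08], [-1.47, 1.51], [0.13, 2.56], [-1, 4.14], [0.04, 2.09], [-2.66, 2.66]. Speed limits (rad/s): [2.57, 2.57, 3.14, 3.14, 3.14, 3.14, 3.14].

INTERFACE

Orientations are given as a unit quaternion [w, x, y, z].
In Python, from plant import sensors, read_camera, camera_model, env gives the robot as it stands.
- The arm moves only by the tool apply_moves, never from a script. Its argument "series" is a list that holds one entry, the list of rows, each a list of 5 numbers: the shift along the tool's x, y, z in cm, then the turn about the tool's z in degrees, then the opening, from -1 (shut) to 1 (fully open), so that 0 is half open. In form: [[[dx, dy, dz, roll, claw], ...]]. A call has 1 to 12 rows; each row is the pose to reach, as a shift and turn from the pose commanded when the call began, along the tool's axes at that moment; what a row does not reach only later rows make up. A row lasts 1/10 s, in which the tool goes at most 50 mm and 8.59 degrees, less where a joint would pass 70% of its speed; a pose out of reach is approached as far as the arm can. A call with a gripper value outside its range is refused whole. The fingers move at their own pace and stop on an object; "force" is the grip in N (left out, the last holds). Time passes only in rows, so rows that repeat a pose let the fingers close. It gives the time, the measured TCP pose, the force, the opening and the grip force at its end, in the units of the state.
- sensors.observe(): the state, without advancing time (a new reading comes with each control period).
- read_camera(name): name is "side" or "top" or "wrist"; returns the picture (480x640x3 uint8, red, green, blue); there is no depth.
- camera_model(name): a dict with "fov_y" (degrees; the focal length in pixels is half the picture's height over the tangent of half this angle, whatever the lens; pixels are square), "cx", "cy" (the principal point, pixels), "D" ([k1, k2, p1, p2, k3] as OpenCV has them; the pictures are not rectified), "R" (3x3) and "t" (3): a world point X has camera coordinates R X + t; the wrist camera has in their place "tool_from_camera" (4x4, takes a point from camera to tool coordinates, whose origin is the TCP and whose axes are the flange's). Camera axes: x right, y down, z forward; pixel columns grow to the right and rows downward; lengths in m; the calibration is good to about 2 mm. A picture is of the moment at which its call begins: read the wrist's pose just before it. camera_model takes no time and is no camera call.
- env.hand_in(): hands the job in; it is judged then, once.
The state is a dict: "time_s": time; "joint_positions": joint angles; "qd": joint speeds; "effort": joint torques, N m; "ee_pos": TCP position; "tool_rot": TCP orientation; "contact_force": force on the tool from outside, world axes, zero at the start; "moment": the same for the moment, N m; "opening": opening from 0.0 (shut) to 1.0 (fully open); "gripper_force": force on a finger pad.
Only numpy, scipy, OpenCV 4.12 (cv2) and the standard library are available. Lean on these libraries where they do the work, as an engineer would, in place of code of your own. Each camera call takes 0.05 s, during which the arm holds its last target. There are 200 camera calls.

TASK

Measure the brass doming cube in the bench caliper: stand it flat on the caliper's table, in line with the pads and flush against the fixed anvil, and let go of it. Then, with a light fingertip on the exposed rim of the recessed thumbwheel, roll the sliding jaw up until the cube is held squarely between jaw and anvil with a light measuring pressure: snug, never squeezed or pressed hard. Move the jaw by its wheel only, leave it closed on the cube, and leave the other things where they are.

Things in the scene. Friction and masses are not known exactly. Their poses are not given: they have to be found in the camera images.
- doming_cube: solid brass doming block: a 50 mm cube with hemispherical hollows, about 0.5 kg, standing loose on the bench. Origin: centre of its underside (its centre is 25 mm above); axes along its edges. Any face may go against the anvil.
- caliper: grey cast bench caliper, heavy, fixed in place. Base 80 mm (own x) by 214 mm (own y), 14 mm high; it measures along its own y, anvil at +y. Origin: on the bench, mid-width, 5 mm to +y of mid-length. Wheel housing 44 mm wide, y -96 to -28 mm, top 50 mm above the bench. Anvil 34 mm wide, 58 mm high; sliding jaw 34 mm wide, 55 mm high; both with 26 x 26 mm steel pads.
- table_mid (a point): top of the caliper's flat steel table (60 mm wide, 16 mm above the bench), 25 mm in front of the anvil's face, mid-width: where the underside centre of a cube flush against the anvil comes to lie. Axes as the caliper's.
- anvil_face (a point): centre of the fixed anvil's face, 41 mm above the bench; the face looks along the caliper's own -y. Axes as the caliper's.
- jaw_face (a point): centre of the sliding jaw's face, 41 mm above the bench; moves with the jaw; looks along the caliper's own +y. Axes as the caliper's.
- wheel_top (a point): crown (highest point) of the thumbwheel's exposed rim, 56 mm above the bench, 6 mm above the housing top; a point fixed to the caliper. The wheel is worn: its rim rises and falls up to 0.5 mm about this height as it turns. Axes as the caliper's.
- wheel: the recessed thumbwheel: knurled dark steel, 40 mm across, 12 mm wide, axis along the caliper's own x; 6 mm of rim stands out of a slot 33 mm long (own y) and 15 mm wide in the housing top. Origin: wheel centre, 20 mm below the crown. A fingertip press of about 4 N turns it; over 20 N is too much.
- thumbwheel (a joint): wheel angle, rad; grows as the wheel's top rolls towards the anvil (caliper +y). Geared to the jaw, 8 mm per rad: 20 mm of rim moves the jaw 8 mm towards the anvil. It turns against a drag of about 1.5 N at the rim and stays where it is left; a finger that presses too lightly slips. The jaw pushes with about 2.5 times the rim's tangential force, less the drag.
- jaw_slide (a joint): jaw position, m; 0 = fully open (76 mm between the faces), grows towards the anvil, most 0.030; 0.026 = just closed on a 50 mm cube against the anvil. Starts between 0 and 0.014.
- jaw: the sliding jaw. Its frame turns with the caliper and lies at the caliper's origin when the jaw is fully open; to be moved by the wheel only. A measuring pressure of 3 to 10 N on the cube is right; over 15 N spoils the reading.
- steel_block: bystander: plain grey steel bench block, 48 x 62 x 38 mm. Origin: centre of its underside.
- dividers: bystander: steel spring dividers lying flat, 41 x 145 x 8 mm. Origin: centre of the underside.
- loupe: bystander: folding loupe lying flat, 29 x 61 x 13 mm. Origin: centre of the underside.
- punch: bystander: steel doming punch lying flat, 14 x 69 x 14 mm. Origin: centre of the underside.
There are look-alikes about, which are no part of the job. What is shaped like the doming_cube but orange or pink is not meant.

How it is judged:
On the way, in this order (a step that is already met when the one before it is completed fails the run):
1. the cube stands flat on the caliper's table, squarely against the anvil (within 3 mm and 0.1 rad, within 13 mm of the pads' middle), and is let go (x of doming_cube in the frame of caliper between -0.013 and 0.013 m and y of doming_cube in the frame of caliper above 0.038 m and z of doming_cube in the frame of caliper between 0.0135 and 0.0185 m and angle between doming_cube's own z axis and vertical below 0.05 rad and (angle between the x axis of doming_cube and the x axis of caliper, either way round below 0.1 rad or angle between the x axis of doming_cube and the y axis of caliper, either way round below 0.1 rad) and contact force between the fingers and doming_cube below 0.2 N), for 0.2 s.
2. the sliding jaw bears on the cube with more than 2 N (contact force between jaw and doming_cube above 2 N and value of joint jaw_slide above 0.0245 m), for 0.2 s.
At the end, for the whole second after the job is handed in: The cube stands on the caliper's table within 13 mm of the pads' middle, flush with the anvil (0.8 mm, 0.03 rad), the jaw closed on it (0.0252 to 0.0270 m) and bearing on it with more than 1 N; all at rest (x of doming_cube in the frame of caliper between -0.013 and 0.013 m and y of doming_cube in the frame of caliper above 0.0402 m and z of doming_cube in the frame of caliper between 0.0135 and 0.0185 m and angle between doming_cube's own z axis and vertical below 0.05 rad and (angle between the x axis of doming_cube and the x axis of caliper, either way round below 0.03 rad or angle between the x axis of doming_cube and the y axis of caliper, either way round below 0.03 rad) and value of joint jaw_slide between 0.0252 and 0.027 m and contact force between jaw and doming_cube above 1 N and linear speed of doming_cube below 0.01 m/s and velocity of joint thumbwheel below 0.1 rad/s); the robot touches nothing.
It fails at once if the cube is squeezed by the jaw with more than 15 N (contact force between jaw and doming_cube above 15 N).
It fails at once if the fingers push the jaw itself with more than 4 N (contact force between the fingers and jaw above 4 N).
It fails at once if the thumbwheel is pressed with more than 20 N (contact force between the fingers and wheel above 20 N).
It fails at once if the bench block, dividers, loupe or doming punch is moved by more than 20 mm (distance of any of steel_block, dividers, loupe, punch from where it was at the start of the episode above 0.02 m).
It also fails if it takes over 72 s, if anything falls off the work surface, if the arm or the gripper's body presses on something with over 40 N, if the wrist force passes 120 N, or if a joint passes its speed limit or range.

## Working session

There is one attempt and no reset: what is moved stays moved. The work goes in short steps, Python scripts to look and compute and a tool call to move; the robot and the scene stay as the last step left them, time stands still between calls to the robot, and variables do not carry over. Pictures are saved under pics/ and viewed, at most 10 in all, crops included, and the job is handed in when it is done.

Besides the shell and the picture viewer there is one more tool, called after "Emit:" as name(argument=value, ...), one argument or row to a line, values as JSON. apply_moves: Moves the arm, as the interface text tells. Its arguments: {"type":"object","properties":{"series":{"type":"array"},"force":{"type":"number"}},"required":["series"]}

```bash
mkdir -p pics; python3 - <<'E'
from plant import sensors, read_camera, camera_model, env
import cv2,numpy as np
print(sensors.observe()); print(env.tip_reach)
for n in("top","side","wrist"):
    im=read_camera(n); cv2.imwrite(f"pics/{n}0.png",im[:,:,::-1]); m=camera_model(n)
    print(n,{k:np.round(v,4).tolist() for k,v in m.items()})
E
```

```text
{'time_s': 0.0, 'joint_positions': array([-1.18220504,  0.68997829, -0.19449502,  1.56634489,  0.15729469,
        0.90249642, -0.21508333]), 'qd': array([-0.00106608, -0.00020759,  0.00043605, -0.00021015,  0.00142078,
       -0.00050612, -0.00020239]), 'effort': array([-2.01958901e-04, -5.27551138e+01, -1.26660157e+00, -1.53425163e+01,
       -5.25335013e-02,  6.44850676e-03,  1.49773327e-04]), 'ee_pos': array([0.21696639, 0.58549308, 0.25691284]), 'tool_rot': array([-9.18656550e-05,  1.76425645e-01,  9.84313541e-01, -9.13959810e-04]), 'contact_force': array([ 0.03270008, -0.15565371, -0.58651082]), 'moment': array([ 0.02487432, -0.01067645,  0.06618244]), 'gripper_force': 0.0, 'opening': 1.003773893561946}
0.019
top {'fov_y': 49.1948, 'cx': 317.3694, 'cy': 243.2253, 'D': [0.0094, 0.0, 0.0, 0.0, 0.0], 'R': [[0.0068, -0.9995, -0.032], [-0.9884, -0.0019, -0.1517], [0.1515, 0.0326, -0.9879]], 't': [0.1516, 0.4961, 1.0655]}
side {'fov_y': 42.7977, 'cx': 323.0809, 'cy': 239.2875, 'D': [-0.1402, 0.0, 0.0, 0.0, 0.0], 'R': [[0.9948, -0.0993, -0.0203], [-0.0711, -0.5418, -0.8375], [0.0722, 0.8346, -0.5461]], 't': [-0.4656, 0.1678, 1.0278]}
wrist {'fov_y': 66.0867, 'cx': 318.5228, 'cy': 244.2391, 'D': [-0.0623, 0.0, 0.0, 0.0, 0.0], 'tool_from_camera': [[0.0004, -0.9474, -0.3202, 0.0823], [1.0, 0.0006, -0.0003, 0.0004], [0.0005, -0.3202, 0.9474, -0.1274], [0.0, 0.0, 0.0, 1.0]]}
```

View pics/top0.png

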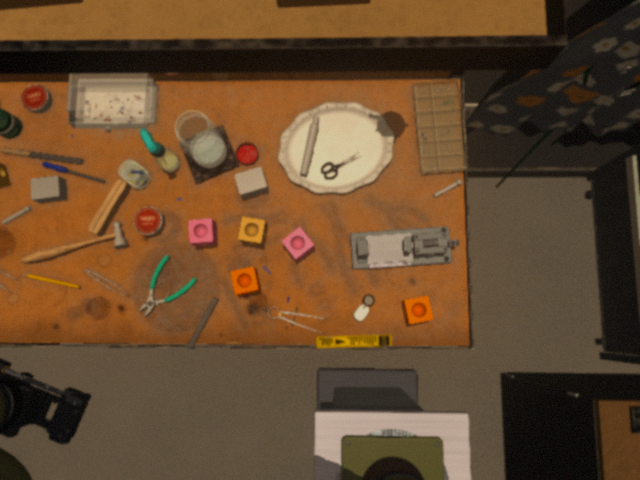

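View pics/side0.png

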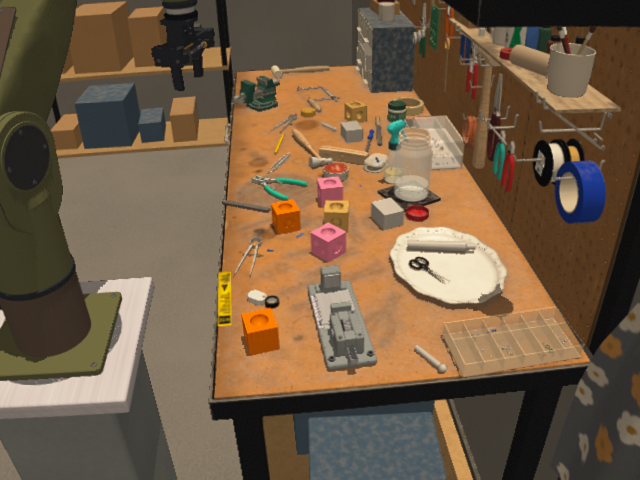

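The top view shows a brass-yellow cube at (252,230), pink ones at (202,231) and (298,243), and orange ones at (245,281) and (417,310). A further yellowish block is at side (355,110). The caliper spans (350–455, 248), with its anvil at the left (+y world). I'll check the yellow candidates in one crop.

```bash
cat > h.py <<'E'
from plant import sensors, read_camera, camera_model, env
import cv2,numpy as np
from scipy.spatial.transform import Rotation as Ro
def K(m):
    f=240/np.tan(np.radians(m["fov_y"])/2); return np.array([[f,0,m["cx"]],[0,f,m["cy"]],[0,0,1.]])
def pose(n,s=None):
    m=camera_model(n)
    if n!="wrist": return m,np.array(m["R"]).T,-np.array(m["R"]).T@np.array(m["t"])
    T=np.array(m["tool_from_camera"]);q=s["tool_rot"];R=Ro.from_quat(np.r_[q[1:],q[0]]).as_matrix()
    return m,R@T[:3,:3],R@T[:3,3]+s["ee_pos"]
def ray(n,px,z,s=None):
    "pixels -> world points on plane z"
    m,R,c=pose(n,s)
    u=cv2.undistortPoints(np.float64(px).reshape(-1,1,2),K(m),np.array(m["D"])).reshape(-1,2)
    d=np.c_[u,np.ones(len(u))]@R.T
    return c+d*((z-c[2])/d[:,2])[:,None]
def proj(n,X,s=None):
    m,R,c=pose(n,s)
    return cv2.projectPoints((np.float64(X).reshape(-1,3)-c)@R,np.zeros(3),np.zeros(3),K(m),np.array(m["D"]))[0].reshape(-1,2)
E
python3 - <<'E'
from h import *
a=cv2.imread("pics/top0.png");b=cv2.imread("pics/side0.png")
r=lambda i,x,y,w=80,h=60:cv2.resize(i[y:y+h,x:x+w],(400,300),interpolation=cv2.INTER_CUBIC)
cv2.imwrite("pics/c1.png",np.vstack([np.hstack([r(a,212,200),r(b,297,183)]),np.hstack([r(b,320,80),r(a,0,140)])]))
print(ray("top",[(252,230),(3,173),(360,245),(450,245),(320,330),(470,330)],.04))
print(ray("side",[(337,206),(355,110)],.05))
E
```

```text
[[ 0.52360145  0.29302878  0.04      ]
 [ 0.64964452  0.84349892  0.04      ]
 [ 0.49181965  0.0640514   0.04      ]
 [ 0.49220527 -0.123627    0.04      ]
 [ 0.3148868   0.14712589  0.04      ]
 [ 0.31723008 -0.15846148  0.04      ]]
[[0.52749809 0.29188958 0.05      ]
 [0.64374656 0.83054284 0.05      ]]
```

View pics/c1.png

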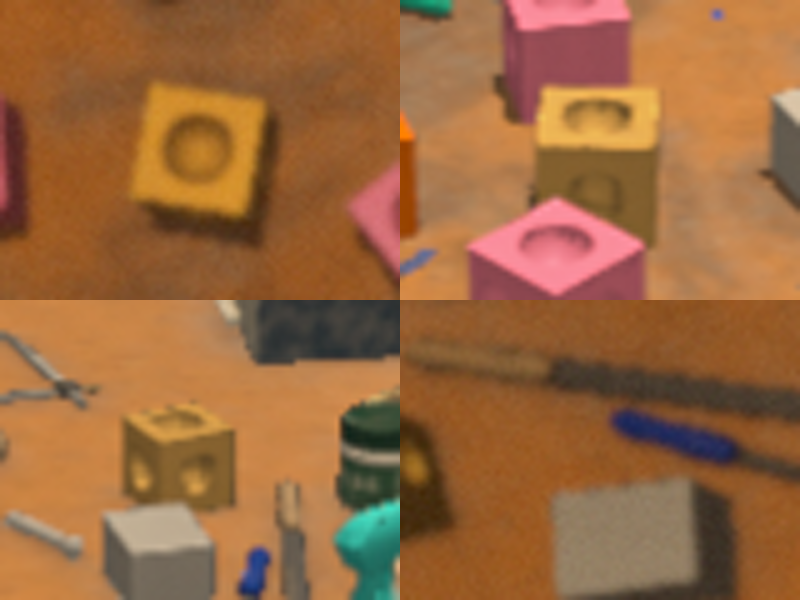

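There are two brass cubes. One is at top (252,230) / side (337,213), i.e. world (0.525,0.292). The other is at side (355,110), world (0.645,0.835), about 1.05 m from the base and out of reach. The pink and orange ones are excluded by name, so the reachable brass cube is the one meant. I'm moving above it, with the closing line turned towards world x.

Emit:
apply_moves(
  series=[
    [[-3.9, -1.7, 0, 7.7, 1], [-7.8, -3.4, 0, 15.4, 1], [-11.7, -5.1, 0, 23.1, 1], [-15.6, -6.8, 0, 30.8, 1], [-19.5, -8.5, 0, 38.5, 1], [-23.4, -10.2, 0, 46.2, 1], [-27.3, -11.9, 0, 53.9, 1], [-31.2, -13.6, 0, 61.6, 1], [-35.1, -15.3, 0, 69.3, 1], [-39, -17, 0, 77, 1], [-39, -17, 0, 77, 1], [-39, -17, 0, 77, 1]],
  ],
  force=15,
)

```text
time_s: 1.35
ee_pos: [0.5241, 0.2903, 0.2574]
tool_rot: [-0.0, 0.751, 0.66, -0.0]
contact_force: [-0.3, -0.0, -1.3]
opening: 0.998
gripper_force: 0.0
```

```bash
python3 - <<'E'
from h import *
s=sensors.observe();im=read_camera("wrist");cv2.imwrite("pics/w1.png",im[:,:,::-1])
print(s["time_s"],s["ee_pos"],s["tool_rot"],s["joint_positions"])
print(proj("wrist",[[.525,.292,.05],[.5,-.02,.04]],s))
E
```

```text
1.35 [0.52409495 0.29030198 0.2573652 ] [-3.27097601e-05  7.51327562e-01  6.59929376e-01 -3.35051376e-04] [-0.66833437  0.6567578   0.14959279  1.65786252 -0.12278859  0.8368296
 -0.59634162]
[[317.91631349 212.12707318]
 [330.29097461 453.88456429]]
```

View pics/w1.png

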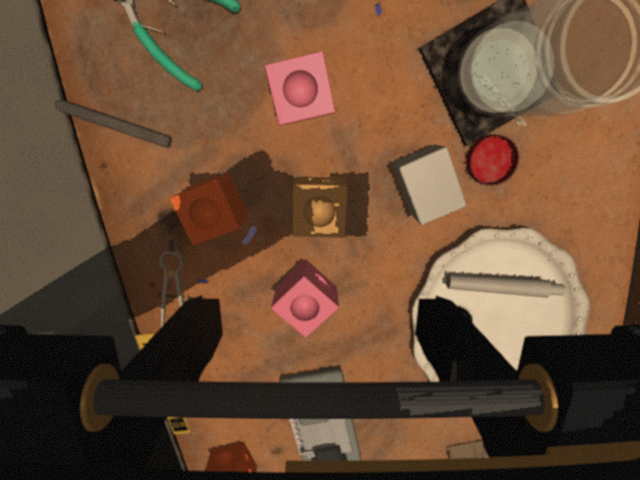

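The wrist view shows the brass cube in the gripper's shadow at about (320,208), nearly axis-aligned. Its neighbours are orange (207,210), pink (305,300), pink (300,88) and a grey block (428,185). Next I measure the cube and caliper.

```bash
cat >> h.py <<'E'
def blob(mask,pt):
    mask=cv2.morphologyEx(mask.astype(np.uint8),cv2.MORPH_CLOSE,np.ones((5,5)))
    mask=cv2.morphologyEx(mask,cv2.MORPH_OPEN,np.ones((3,3)))
    cs=cv2.findContours(mask,cv2.RETR_EXTERNAL,cv2.CHAIN_APPROX_NONE)[0]
    return max(cs,key=lambda c:cv2.pointPolygonTest(c,pt,True))
E
python3 - <<'E'
from h import *
def rep(n,im,lo,hi,pt,z,s=None):
    hsv=cv2.cvtColor(im,cv2.COLOR_BGR2HSV)
    print(n,hsv[int(pt[1])-12,int(pt[0])-10], hsv[int(pt[1])+45,int(pt[0])-40])
    c=blob(cv2.inRange(hsv,lo,hi)>0,pt); P=ray(n,c.reshape(-1,2),z,s)[:,:2]
    r=cv2.minAreaRect(np.float32(P*1000)); print(n,cv2.boundingRect(c),r)
t=cv2.imread("pics/top0.png")
rep("top",t,(16,120,90),(30,255,255),(252,230),.05)
rep("top",t,(0,0,50),(180,60,255),(380,250),.03)
w=cv2.imread("pics/w1.png");h=cv2.cvtColor(w,cv2.COLOR_BGR2HSV)
print(h[200:240:4,298].tolist());print(h[230,280:365:5].tolist());print(h[170:186:2,320].tolist())
E
```

```text
top [ 18 202 192] [ 14 169 128]
top (238, 217, 28, 27) ((521.8186645507812, 291.9054870605469), (54.99551010131836, 54.27001190185547), 80.4531021118164)
top [ 17  63 175] [ 14 202 158]
top (365, 232, 46, 34) ((484.9927062988281, 4.129955291748047), (69.76978302001953, 94.40958404541016), 4.297697067260742)
[[14, 157, 94], [15, 152, 99], [14, 151, 93], [14, 157, 94], [15, 158, 95], [17, 156, 98], [15, 170, 90], [15, 166, 92], [14, 165, 94], [13, 166, 117]]
[[12, 140, 71], [10, 159, 74], [11, 145, 72], [15, 158, 95], [15, 157, 96], [16, 179, 91], [14, 157, 96], [16, 156, 194], [17, 152, 206], [16, 154, 200], [16, 153, 202], [16, 159, 204], [14, 151, 93], [12, 133, 73], [9, 135, 66], [13, 126, 67], [12, 136, 62]]
[[12, 163, 155], [12, 166, 146], [13, 160, 148], [12, 159, 138], [15, 151, 83], [15, 158, 76], [15, 174, 76], [14, 164, 121]]
```

Emit:
apply_moves(
  series=[
    [[0.3, 0.1, 4, 2, 1], [0.3, 0.1, 8, 2, 1], [0.3, 0.1, 12, 2, 1], [0.3, 0.1, 16, 2, 1], [0.3, 0.1, 20, 2, 1], [0.3, 0.1, 22, 2, 1], [0.3, 0.1, 22.8, 2, 1], [0.3, 0.1, 22.8, 2, 1], [0.3, 0.1, 22.8, 2, -1], [0.3, 0.1, 22.8, 2, -1], [0.3, 0.1, 22.8, 2, -1], [0.3, 0.1, 22.8, 2, -1]],
  ],
  force=25,
)

```text
time_s: 2.6
ee_pos: [0.5256, 0.2943, 0.0306]
tool_rot: [0.0, 0.762, 0.647, 0.001]
contact_force: [0.3, -0.5, 0.2]
opening: 0.662
gripper_force: 0.0
```

Emit:
apply_moves(
  series=[
    [[0, 0, 0, 0, -1], [0, 0, 0, 0, -1], [0, 0, 0, 0, -1], [0, 0, -1, 0, -1], [0, 0, -3, 0, -1], [0, 0, -6, 0, -1], [0, 0, -10, 0, -1], [0, 0, -14, 0, -1], [0, 0, -14, 0, -1]],
  ],
)

```text
time_s: 3.5
ee_pos: [0.528, 0.2952, 0.1747]
tool_rot: [0.001, 0.762, 0.647, 0.005]
contact_force: [0.9, -0.0, -4.6]
opening: 0.566
gripper_force: 25.0
```

Emit:
apply_moves(
  series=[
    [[-3, 0.2, -3, -1.4, -1], [-7, 0.4, -4.5, -2.8, -1], [-11.5, 0.7, -4.5, -4.2, -1], [-16, 1.0, -4.5, -5.6, -1], [-20.5, 1.3, -4.5, -7, -1], [-25, 1.6, -4.5, -8.5, -1], [-29.5, 1.9, -4.5, -10, -1], [-33.5, 2.2, -4.5, -12, -1], [-36.5, 2.4, -4.5, -13.5, -1], [-37.6, 2.4, -4.5, -13.7, -1], [-37.6, 2.4, -4.5, -13.7, -1], [-37.6, 2.4, -4.5, -13.7, -1]],
  ],
)

```text
time_s: 4.7
ee_pos: [0.4877, -0.0792, 0.2141]
tool_rot: [-0.001, 0.679, 0.734, 0.0]
contact_force: [-0.5, 0.3, -5.0]
opening: 0.564
gripper_force: 25.0
```

```bash
python3 - <<'E'
from h import *
s=sensors.observe();im=read_camera("wrist");cv2.imwrite("pics/w2.png",im[:,:,::-1]);np.save("s2.npy",s,allow_pickle=True)
t=read_camera("top");cv2.imwrite("pics/t2.png",t[:,:,::-1])
print(s["time_s"],s["ee_pos"],s["tool_rot"],s["opening"])
E
```

```text
4.7 [ 0.48766969 -0.07918709  0.21406216] [-9.74439464e-04  6.79143217e-01  7.34005114e-01  1.81742535e-04] 0.5642760799739359
```

View pics/w2.png

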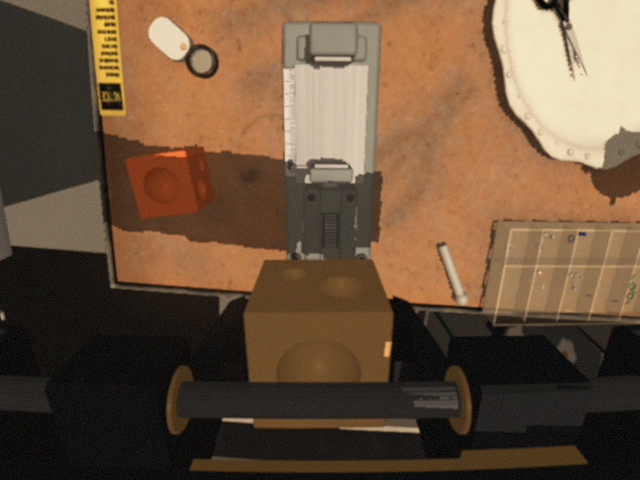

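The wrist view shows the caliper clearly: anvil at (335,42), table (295–368, 67–183), jaw at about (330,173), wheel at (331,230). The loupe is at (185,48), punch (452,272), and the held cube (318,340). I'll take an enlarged crop for exact points.

```bash
python3 - <<'E'
import cv2,numpy as np
w=cv2.imread("pics/w2.png")[15:265,270:400]
w=cv2.convertScaleAbs(w,alpha=1.3,beta=10)
w=cv2.resize(cv2.rotate(w,cv2.ROTATE_90_COUNTERCLOCKWISE),None,fx=3.2,fy=3.2,interpolation=cv2.INTER_CUBIC)
cv2.imwrite("pics/c2.png",w)
E
```

```text
(no output)
```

View pics/c2.png

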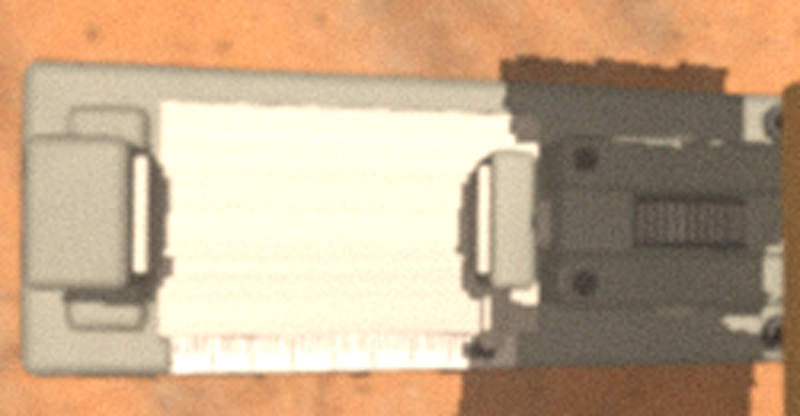

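```bash
python3 - <<'E'
from h import *
s=np.load("s2.npy",allow_pickle=True).item()
def R(x,y,z): return ray("wrist",[(399-y/3.2,15+x/3.2)],z,s)[0,:2]*1000
A=R(148,152,.054);B=R(148,273,.054);J1=R(478,166,.054);J2=R(478,276,.054)
print("anvil pad",A,B,(A+B)/2,np.linalg.norm(A-B),"jaw",J1,J2)
e1,e2=R(40,62,.014),R(740,95,.014);f1,f2=R(30,375,.014),R(740,358,.014)
ang=lambda a,b:np.degrees(np.arctan2(*(a-b)[::-1]))
print("edges",e1,f1,ang(e1,e2),ang(f1,f2),np.linalg.norm(e1-f1))
c1=R(25,218,.014);S0=R(635,222,.05);S1=R(745,222,.05);print("baseend",c1,"slot",S0,S1,np.linalg.norm(S0-S1),"mid",(S0+S1)/2)
print("axis anvil-wheel",ang((A+B)/2,(S0+S1)/2),ang(c1,(S0+S1)/2))
hs=R(500,222,.05);print(R(540,222,.05))
# held cube top (front upper edge corners)
q=s["tool_rot"];Rm=Ro.from_quat(np.r_[q[1:],q[0]]).as_matrix();print(Rm[:,0],Rm[:,1],ang(Rm[:2,1],0*Rm[:2,1]))
E
```

```text
anvil pad [502.60616918  46.71375859] [475.67077371  44.54990041] [489.13847144  45.6318295 ] 27.022172584251592 jaw [506.73899754 -26.38545193] [480.39418227 -28.47081754]
edges [525.26292293  79.68465945] [447.33458447  75.72138145] 94.14150929664838 94.39233123835305 78.0290555359216
baseend [486.18114385  79.79846962] slot [496.89158003 -67.04466179] [499.47148097 -96.45580226] 29.52407615098658 mid [498.1815305  -81.75023202]
axis anvil-wheel 94.06070768593666 94.24832259751443
[494.7892877  -42.99032407]
[-0.07752708  0.99698884  0.00167735] [ 0.99698954  0.07752891 -0.00105677] 4.446544179621498
```

```bash
python3 - <<'E'
from h import *
w=cv2.imread("pics/w2.png");g=cv2.cvtColor(w,cv2.COLOR_BGR2GRAY).astype(int)
for c in (275,300,320,345,365): print(c,g[255:266,c].tolist(),g[303:318,c].tolist())
m=camera_model("wrist");T=np.array(m["tool_from_camera"])
def tp(px,z):
    u=cv2.undistortPoints(np.float64([[px]]),K(m),np.array(m["D"])).ravel()
    d=T[:3,:3]@np.r_[u,1];c=T[:3,3];return c+d*(z-c[2])/d[2]
for dz in(.028,.030,.032):
  print(dz,[tp(p,dz)[:2]*1000 for p in((262,261),(377,261))],[tp(p,dz-.05)[:2]*1000 for p in((248,310),(391,310))])
E
```

```text
275 [134, 139, 135, 135, 111, 87, 67, 68, 73, 65, 71] [72, 71, 67, 65, 68, 74, 65, 68, 71, 78, 80, 79, 85, 84, 80]
300 [95, 83, 78, 82, 71, 67, 69, 64, 64, 69, 67] [69, 66, 73, 67, 70, 69, 67, 67, 77, 76, 77, 86, 85, 85, 84]
320 [111, 106, 109, 105, 86, 80, 66, 69, 67, 71, 72] [71, 69, 66, 63, 75, 68, 69, 76, 78, 76, 77, 84, 83, 87, 89]
345 [65, 68, 64, 66, 68, 64, 68, 72, 65, 73, 68] [72, 70, 69, 68, 71, 72, 72, 73, 72, 83, 85, 88, 86, 86, 83]
365 [94, 78, 79, 78, 71, 72, 69, 68, 70, 72, 71] [68, 64, 70, 74, 66, 67, 69, 74, 74, 80, 82, 88, 85, 88, 86]
0.028 [array([ 22.76303863, -24.24790798]), array([22.7866647 , 27.76062848])] [array([ 25.31096357, -21.41160288]), array([25.33049464, 24.6814824 ])]
0.03 [array([ 21.98302955, -24.57689211]), array([22.00695976, 28.10114983])] [array([ 24.20916913, -21.84286666]), array([24.22907093, 25.12514876])]
0.032 [array([ 21.20302047, -24.90587624]), array([21.22725482, 28.44167118])] [array([ 23.10737468, -22.27413044]), array([23.12764722, 25.56881513])]
```

Emit:
apply_moves(
  series=[
    [[4, 0.5, 0, 0.2, -1], [8, 0.9, 2, 0.2, -1], [9.3, 0.95, 6, 0.2, -1], [9.3, 0.95, 9, 0.2, -1], [9.3, 0.95, 11, 0.2, -1], [9.3, 0.95, 13, 0.2, -1], [9.3, 0.95, 14.5, 0.2, -1], [9.3, 0.95, 15.6, 0.2, -1], [9.3, 0.95, 16.4, 0.2, -1], [9.3, 0.95, 16.4, 0.2, -1], [9.3, 0.95, 16.4, 0.2, -1], [9.3, 0.95, 16.4, 0.2, -1]],
  ],
)

```text
time_s: 6.0
ee_pos: [0.4907, 0.0127, 0.0514]
tool_rot: [0.0, 0.681, 0.732, 0.001]
contact_force: [0.3, -0.3, -4.6]
opening: 0.565
gripper_force: 25.0
```

Emit:
apply_moves(
  series=[
    [[0.3, 0, 0, 0, -1], [0.5, 0, 0, 0, -1], [0.6, 0, 0, 0, -1], [0.6, 0, 0, 0, -1]],
  ],
)

```text
time_s: 6.4
ee_pos: [0.4899, 0.0189, 0.0508]
tool_rot: [-0.0, 0.681, 0.733, 0.0]
contact_force: [0.4, 0.2, -5.3]
opening: 0.56
gripper_force: 25.0
```

Emit:
apply_moves(
  series=[
    [[0.15, 0, 0.1, 0, -1], [0.3, 0, 0.2, 0, -1], [0.3, 0, 0.2, 0, -1], [0.3, 0, 0.2, 0, -1]],
  ],
)

```text
time_s: 6.8
ee_pos: [0.4895, 0.0216, 0.0486]
tool_rot: [-0.0, 0.681, 0.732, -0.0]
contact_force: [0.7, -0.3, -3.9]
opening: 0.565
gripper_force: 25.0
```

Emit:
apply_moves(
  series=[
    [[0.1, 0, 0, 0, -1], [0.2, 0, 0, 0, -1], [0.2, 0, 0, 0, -1]],
  ],
)

```text
time_s: 7.1
ee_pos: [0.4895, 0.0225, 0.0487]
tool_rot: [0.0, 0.681, 0.732, -0.0]
contact_force: [0.9, -3.8, -6.2]
opening: 0.565
gripper_force: 25.0
```

Emit:
apply_moves(
  series=[
    [[0, 0, 0.1, 0, -1], [0, 0, 0.2, 0, -1], [0, 0, 0.2, 0, -1], [0, 0, 0.2, 0, -1]],
  ],
)

```text
time_s: 7.5
ee_pos: [0.4896, 0.0225, 0.0467]
tool_rot: [0.0, 0.681, 0.732, -0.0]
contact_force: [0.2, -5.1, -3.4]
opening: 0.564
gripper_force: 25.0
```

Emit:
apply_moves(
  series=[
    [[0, 0, 0.1, 0, -1], [0, 0, 0.15, 0, -1], [0, 0, 0.15, 0, -1]],
  ],
)

```text
time_s: 7.8
ee_pos: [0.4896, 0.0226, 0.0461]
tool_rot: [0.001, 0.681, 0.732, -0.0]
contact_force: [-0.3, -4.4, 6.2]
opening: 0.568
gripper_force: 25.0
```

Emit:
apply_moves(
  series=[
    [[0, 0, 0, 0, 0.4], [0, 0, 0, 0, 0.7], [0, 0, 0, 0, 0.7], [0, 0, 0, 0, 0.7], [0, 0, 0, 0, 0.7], [0, 0, -1, 0, 0.7], [0, 0, -4, 0, 0.7], [0, 0, -8, 0, 0.7], [-4, 0, -12, 0, 0.7], [-8, 0, -14, 0, 0.0], [-10, 0, -14, 0, -1], [-10, 0, -14, 0, -1]],
  ],
)

```text
time_s: 9.0
ee_pos: [0.497, -0.0805, 0.1869]
tool_rot: [0.002, 0.683, 0.73, 0.0]
contact_force: [0.1, 0.0, 0.7]
opening: 0.599
gripper_force: 0.0
```

```bash
python3 - <<'E'
from h import *
s=sensors.observe();im=read_camera("wrist");np.save("s3.npy",s,allow_pickle=True)
cv2.imwrite("pics/w3.png",im[:,:,::-1]);print(s["time_s"],s["ee_pos"],s["tool_rot"],s["opening"],s["contact_force"])
w=im[60:310,200:450,::-1];cv2.imwrite("pics/c3.png",cv2.resize(w,(600,600),interpolation=cv2.INTER_CUBIC))
E
```

```text
9.0 [ 0.4969928  -0.08048471  0.18688223] [1.93918801e-03 6.83392002e-01 7.30049045e-01 5.54577969e-05] 0.5987223902481658 [0.09695839 0.03637798 0.66432264]
```

View pics/c3.png

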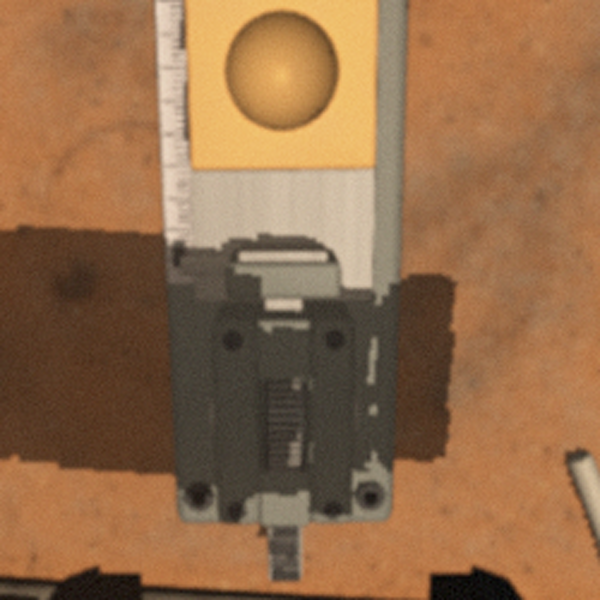

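The cube stands square on the table with its near edge at crop y≈168. The jaw pad face is at crop y≈250, and the wheel at crop (284,424). I'll compute the wheel position and jaw gap.

```bash
python3 - <<'E'
from h import *
s=np.load("s3.npy",allow_pickle=True).item()
R=lambda x,y,z: ray("wrist",[(200+x/2.4,60+y/2.4)],z,s)[0,:2]*1000
a,b=R(284,378,.05),R(284,470,.05);print("wheel",a,b,(a+b)/2)
c1,c2=R(192,166,.066),R(375,168,.066);print("cube edge",c1,c2,np.degrees(np.arctan2(*(c2-c1)[::-1])),np.linalg.norm(c2-c1))
j=R(282,248,.054);print("jaw",j,"gap",(c1+c2)/2-j)
E
```

```text
wheel [497.57986864 -66.00089301] [499.58070675 -96.15583562] [498.58028769 -81.07836431]
cube edge [468.66394051  -4.63032285] [517.85773892  -1.88504003] 3.1941046486845392 49.2703397561164
jaw [494.35125789 -26.21959115] gap [-1.09041818 22.96190971]
```

Emit:
apply_moves(
  series=[
    [[-0.3, 0.1, 0, 0, -1], [-0.7, 0.1, 3, 0, -1], [-0.7, 0.1, 6, 0, -1], [-0.7, 0.1, 8.5, 0, -1], [-0.7, 0.1, 10, 0, -1], [-0.7, 0.1, 10.5, 0, -1], [-0.7, 0.1, 10.5, 0, -1], [-0.7, 0.1, 10.5, 0, -1], [-0.7, 0.1, 10.5, 0, -1]],
  ],
  force=10,
)

```text
time_s: 9.95
ee_pos: [0.4988, -0.0828, 0.081]
tool_rot: [0.001, 0.681, 0.733, 0.001]
contact_force: [0.3, -0.5, -0.8]
opening: 0.004
gripper_force: 0.0
```

Emit:
apply_moves(
  series=[
    [[0, 0, 0.2, 0, -1], [0, 0, 0.3, 0, -1], [0, 0, 0.3, 0, -1], [0, 0, 0.3, 0, -1]],
  ],
)

```text
time_s: 10.35
ee_pos: [0.4983, -0.0831, 0.0773]
tool_rot: [0.0, 0.681, 0.732, 0.0]
contact_force: [-0.4, 0.6, 0.0]
opening: 0.005
gripper_force: 0.0
```

Emit:
apply_moves(
  series=[
    [[-0.3, 0, 0, 0, -1], [-0.5, 0, 0.1, 0, -1], [-0.5, 0, 0.15, 0, -1], [-0.5, 0, 0.15, 0, -1]],
  ],
)

```text
time_s: 10.75
ee_pos: [0.4985, -0.0882, 0.0756]
tool_rot: [-0.0, 0.681, 0.732, -0.0]
contact_force: [0.0, -0.4, 0.1]
opening: 0.003
gripper_force: 0.0
```

Emit:
apply_moves(
  series=[
    [[0, 0, 0.05, 0, -1], [0, 0, 0.1, 0, -1], [0, 0, 0.1, 0, -1]],
  ],
)

```text
time_s: 11.05
ee_pos: [0.4986, -0.088, 0.0749]
tool_rot: [0.0, 0.681, 0.732, 0.0]
contact_force: [-1.0, 0.6, 3.0]
opening: 0.006
gripper_force: 1.4
```

Contact. I'll press slightly more and stroke.

Emit:
apply_moves(
  series=[
    [[0, 0, 0.06, 0, -1], [0.1, 0, 0.06, 0, -1], [0.3, 0, 0.06, 0, -1]],
  ],
)

```text
time_s: 11.35
ee_pos: [0.4985, -0.0862, 0.0748]
tool_rot: [0.001, 0.681, 0.732, -0.0]
contact_force: [-0.3, -1.8, 7.5]
opening: 0.007
gripper_force: 4.2
```

Emit:
apply_moves(
  series=[
    [[0.2, 0, 0, 0, -1], [0.4, 0, 0, 0, -1], [0.6, 0, 0, 0, -1]],
  ],
)

```text
time_s: 11.65
ee_pos: [0.4981, -0.0802, 0.0748]
tool_rot: [0.001, 0.681, 0.732, -0.0]
contact_force: [-0.8, -0.8, 9.6]
opening: 0.001
gripper_force: 4.6
```

Emit:
apply_moves(
  series=[
    [[0.2, 0, 0, 0, -1], [0.4, 0, 0, 0, -1], [0.6, 0, 0, 0, -1], [0.6, 0, 0, 0, -1]],
  ],
)

```text
time_s: 12.05
ee_pos: [0.4976, -0.0738, 0.0749]
tool_rot: [0.001, 0.681, 0.732, -0.0]
contact_force: [-0.9, -1.3, 9.8]
opening: 0.003
gripper_force: 4.9
```

```bash
cat > jaw.py <<'E'
from h import *
import sys
n=sys.argv[1]
s=sensors.observe();im=read_camera("wrist");cv2.imwrite(f"pics/{n}.png",im[:,:,::-1]);np.save(f"{n}.npy",s,allow_pickle=True)
print(s["time_s"],s["ee_pos"],s["contact_force"])
# sample along caliper y at mid-width, z=.054: brightness profile between jaw and cube
F=np.array([.489,.0453]);yh=np.array([-.0741,.9973])
ys=np.arange(-.09,-.045,.001)
P=np.array([np.r_[F+y*yh,.054] for y in ys]);px=proj("wrist",P,s)
g=im[:,:,::-1].astype(np.uint8)
for y,p in zip(ys,px):
    c,r=np.round(p).astype(int)
    if 0<=r<480: print(round(y*1000),(int(c),int(r)),g[r,c-3:c+4].mean(0).round().astype(int).tolist())
E
python3 jaw.py j1
```

```text
12.05 [ 0.49761069 -0.07375089  0.07488763] [-0.86275902 -1.33993124  9.77271591]
-90 (316, 253) [44, 51, 55]
-89 (316, 251) [44, 52, 56]
-88 (316, 248) [44, 52, 56]
-87 (316, 246) [45, 53, 57]
-86 (316, 244) [61, 71, 80]
-85 (316, 242) [66, 76, 84]
-84 (316, 239) [66, 76, 85]
-83 (316, 237) [65, 76, 84]
-82 (316, 235) [67, 78, 86]
-81 (316, 233) [65, 76, 85]
-80 (316, 230) [49, 57, 63]
-79 (316, 228) [49, 58, 63]
-78 (316, 226) [54, 62, 68]
-77 (316, 223) [52, 63, 67]
-76 (316, 221) [54, 63, 67]
-75 (316, 219) [54, 64, 69]
-74 (316, 216) [73, 86, 93]
-73 (316, 214) [80, 96, 102]
-72 (316, 212) [91, 106, 115]
-71 (316, 209) [103, 121, 130]
-70 (316, 207) [81, 96, 105]
-69 (316, 205) [112, 131, 146]
-68 (316, 202) [148, 170, 188]
-67 (316, 200) [133, 153, 171]
-66 (316, 197) [57, 68, 77]
-65 (316, 195) [57, 66, 76]
-64 (316, 192) [57, 67, 76]
-63 (316, 190) [57, 67, 77]
-62 (316, 188) [63, 75, 85]
-61 (316, 185) [71, 83, 94]
-60 (316, 183) [70, 83, 94]
-59 (316, 180) [147, 170, 188]
-58 (316, 178) [150, 173, 191]
-57 (316, 175) [150, 172, 190]
-56 (316, 173) [148, 172, 190]
-55 (315, 170) [148, 172, 191]
-54 (315, 168) [149, 172, 190]
-53 (315, 165) [149, 173, 192]
-52 (315, 162) [151, 175, 193]
-51 (315, 160) [151, 174, 192]
-50 (315, 157) [76, 133, 185]
-49 (315, 155) [95, 167, 227]
-48 (315, 152) [99, 172, 229]
-47 (315, 150) [98, 172, 229]
-46 (315, 147) [101, 176, 230]
```

Emit:
apply_moves(
  series=[
    [[0, 0, -0.3, 0, -1], [0, 0, -0.6, 0, -1], [-0.7, 0, -0.6, 0, -1], [-1.4, 0, -0.6, 0, -1], [-1.5, 0, -0.5, 0, -1], [-1.5, 0, -0.2, 0, -1], [-1.5, 0, -0.1, 0, -1], [-1.5, 0, -0.04, 0, -1], [-1.5, 0, -0.04, 0, -1]],
  ],
)

```text
time_s: 13.0
ee_pos: [0.4985, -0.0883, 0.075]
tool_rot: [0.0, 0.681, 0.732, -0.0]
contact_force: [-1.7, -0.7, 7.8]
opening: 0.006
gripper_force: 3.9
```

Emit:
apply_moves(
  series=[
    [[0.2, 0, 0, 0, -1], [0.4, 0, 0, 0, -1], [0.6, 0, 0, 0, -1], [0.8, 0, 0, 0, -1]],
  ],
)

```text
time_s: 13.4
ee_pos: [0.498, -0.0808, 0.0751]
tool_rot: [0.001, 0.681, 0.732, -0.0]
contact_force: [-0.0, -2.5, 8.8]
opening: 0.002
gripper_force: 4.7
```

Emit:
apply_moves(
  series=[
    [[0.2, 0, 0, 0, -1], [0.4, 0, 0, 0, -1], [0.6, 0, 0, 0, -1], [0.7, 0, 0, 0, -1], [0.7, 0, 0, 0, -1]],
  ],
)

```text
time_s: 13.9
ee_pos: [0.4975, -0.0735, 0.0752]
tool_rot: [0.0, 0.681, 0.732, -0.0]
contact_force: [-1.9, -1.1, 10.9]
opening: 0.005
gripper_force: 5.1
```

Second stroke done; third with slightly less press.

Emit:
apply_moves(
  series=[
    [[0, 0, -0.3, 0, -1], [0, 0, -0.6, 0, -1], [-0.7, 0, -0.6, 0, -1], [-1.4, 0, -0.6, 0, -1], [-1.5, 0, -0.5, 0, -1], [-1.5, 0, -0.2, 0, -1], [-1.5, 0, -0.1, 0, -1], [-1.5, 0, -0.05, 0, -1], [-1.5, 0, -0.05, 0, -1]],
  ],
)

```text
time_s: 14.8
ee_pos: [0.4985, -0.0882, 0.0754]
tool_rot: [0.0, 0.681, 0.732, -0.0]
contact_force: [-1.0, -1.4, 7.3]
opening: 0.006
gripper_force: 3.2
```

Emit:
apply_moves(
  series=[
    [[0.2, 0, 0, 0, -1], [0.4, 0, 0, 0, -1], [0.6, 0, 0, 0, -1], [0.8, 0, 0, 0, -1]],
  ],
)

```text
time_s: 15.2
ee_pos: [0.498, -0.0807, 0.0755]
tool_rot: [0.0, 0.681, 0.732, -0.0]
contact_force: [-1.7, -1.9, 8.1]
opening: 0.01
gripper_force: 4.0
```

Emit:
apply_moves(
  series=[
    [[0.2, 0, 0, 0, -1], [0.4, 0, 0, 0, -1], [0.5, 0, 0, 0, -1], [0.5, 0, 0, 0, -1]],
  ],
)

```text
time_s: 15.6
ee_pos: [0.4976, -0.0755, 0.0756]
tool_rot: [0.0, 0.681, 0.732, -0.0]
contact_force: [-1.1, -1.0, 9.3]
opening: 0.002
gripper_force: 4.4
```

```bash
python3 jaw.py j2 | awk '/^[0-9]/||/^-(7|6|5)/'
```

```text
15.6 [ 0.49760254 -0.07545597  0.07559957] [-1.08881349 -0.98586567  9.29543867]
-79 (316, 224) [68, 79, 88]
-78 (316, 221) [66, 76, 85]
-77 (316, 219) [68, 79, 88]
-76 (316, 217) [68, 79, 87]
-75 (316, 214) [68, 79, 89]
-74 (316, 212) [68, 80, 88]
-73 (316, 210) [65, 77, 86]
-72 (316, 207) [67, 79, 88]
-71 (316, 205) [80, 94, 105]
-70 (316, 202) [117, 136, 150]
-69 (316, 200) [94, 110, 121]
-68 (316, 198) [99, 118, 127]
-67 (316, 195) [112, 131, 141]
-66 (316, 193) [112, 132, 142]
-65 (316, 190) [115, 134, 144]
-64 (316, 188) [114, 137, 145]
-63 (316, 186) [115, 136, 147]
-62 (316, 183) [117, 139, 149]
-61 (316, 181) [119, 140, 150]
-60 (316, 178) [105, 124, 135]
-59 (316, 176) [91, 108, 118]
-58 (316, 173) [126, 148, 164]
-57 (316, 171) [147, 172, 189]
-56 (316, 168) [139, 161, 180]
-55 (316, 166) [70, 84, 97]
-54 (316, 163) [57, 68, 82]
-53 (316, 160) [62, 76, 88]
-52 (316, 158) [100, 117, 134]
-51 (316, 155) [153, 176, 194]
-50 (316, 153) [104, 139, 172]
```

Emit:
apply_moves(
  series=[
    [[0, 0, -0.3, 0, -1], [0, 0, -0.6, 0, -1], [-0.7, 0, -0.6, 0, -1], [-1.3, 0, -0.6, 0, -1], [-1.4, 0, -0.5, 0, -1], [-1.4, 0, -0.2, 0, -1], [-1.4, 0, -0.1, 0, -1], [-1.4, 0, -0.05, 0, -1], [-1.4, 0, -0.05, 0, -1]],
  ],
)

```text
time_s: 16.55
ee_pos: [0.4985, -0.0891, 0.0757]
tool_rot: [-0.0, 0.681, 0.732, -0.0]
contact_force: [-1.4, -0.0, 4.6]
opening: 0.005
gripper_force: 2.1
```

Emit:
apply_moves(
  series=[
    [[0.2, 0, 0, 0, -1], [0.4, 0, 0, 0, -1], [0.6, 0, 0, 0, -1], [0.8, 0, 0, 0, -1]],
  ],
)

```text
time_s: 16.95
ee_pos: [0.498, -0.0813, 0.0758]
tool_rot: [0.0, 0.681, 0.732, -0.0]
contact_force: [-1.0, -2.1, 6.0]
opening: 0.002
gripper_force: 3.0
```

Emit:
apply_moves(
  series=[
    [[0.1, 0, 0, 0, -1], [0.2, 0, 0, 0, -1], [0.2, 0, 0, 0, -1]],
  ],
)

```text
time_s: 17.25
ee_pos: [0.4978, -0.0791, 0.0758]
tool_rot: [0.0, 0.681, 0.732, -0.0]
contact_force: [-0.5, -0.8, 6.8]
opening: 0.008
gripper_force: 3.1
```

```bash
python3 jaw.py j3 | awk '/^[0-9]/||/^-(6|5|4)/'
```

```text
17.25 [ 0.49781714 -0.07908948  0.07579079] [-0.46327623 -0.77695023  6.76025376]
-69 (316, 191) [156, 179, 197]
-68 (316, 189) [154, 178, 197]
-67 (316, 186) [155, 178, 196]
-66 (316, 184) [156, 180, 198]
-65 (316, 181) [88, 104, 113]
-64 (316, 179) [105, 124, 134]
-63 (316, 176) [114, 135, 145]
-62 (316, 174) [114, 136, 145]
-61 (316, 171) [116, 137, 147]
-60 (316, 169) [117, 139, 150]
-59 (316, 166) [115, 138, 148]
-58 (316, 164) [117, 138, 150]
-57 (316, 161) [119, 141, 152]
-56 (316, 159) [109, 130, 141]
-55 (316, 156) [78, 94, 105]
-54 (316, 154) [117, 138, 155]
-53 (316, 151) [151, 175, 194]
-52 (316, 148) [121, 142, 159]
-51 (316, 146) [57, 70, 83]
-50 (316, 143) [62, 97, 130]
-49 (316, 141) [85, 152, 208]
-48 (316, 138) [101, 176, 231]
-47 (316, 135) [101, 176, 231]
-46 (316, 133) [102, 177, 231]
```

Emit:
apply_moves(
  series=[
    [[0.1, 0, 0.02, 0, -1], [0.2, 0, 0.02, 0, -1], [0.2, 0, 0.02, 0, -1]],
  ],
)

```text
time_s: 17.6
ee_pos: [0.4977, -0.0772, 0.0758]
tool_rot: [0.0, 0.681, 0.732, -0.0]
contact_force: [-2.0, -1.4, 7.4]
opening: 0.006
gripper_force: 4.0
```

Emit:
apply_moves(
  series=[
    [[0.05, 0, 0, 0, -1], [0.1, 0, 0, 0, -1], [0.1, 0, 0, 0, -1]],
  ],
)

```text
time_s: 17.9
ee_pos: [0.4976, -0.0763, 0.0758]
tool_rot: [0.0, 0.681, 0.732, -0.0]
contact_force: [-1.6, -1.1, 8.4]
opening: 0.003
gripper_force: 4.0
```

Emit:
apply_moves(
  series=[
    [[0.03, 0, 0, 0, -1], [0.06, 0, 0, 0, -1], [0.06, 0, 0, 0, -1]],
  ],
)

```text
time_s: 18.2
ee_pos: [0.4976, -0.0757, 0.0758]
tool_rot: [0.0, 0.681, 0.732, -0.0]
contact_force: [-1.2, -1.9, 7.8]
opening: 0.005
gripper_force: 4.0
```

Emit:
apply_moves(
  series=[
    [[0.03, 0, 0, 0, -1], [0.06, 0, 0, 0, -1], [0.06, 0, 0, 0, -1]],
  ],
)

```text
time_s: 18.5
ee_pos: [0.4975, -0.0751, 0.0758]
tool_rot: [0.0, 0.681, 0.732, -0.0]
contact_force: [-0.5, -1.6, 7.1]
opening: 0.001
gripper_force: 4.0
```

Emit:
apply_moves(
  series=[
    [[0.03, 0, 0, 0, -1], [0.06, 0, 0, 0, -1], [0.06, 0, 0, 0, -1]],
  ],
)

```text
time_s: 18.8
ee_pos: [0.4975, -0.0745, 0.0757]
tool_rot: [0.0, 0.681, 0.732, -0.0]
contact_force: [-0.9, -1.4, 8.4]
opening: 0.004
gripper_force: 4.0
```

```bash
python3 jaw.py j4 | awk '/^[0-9]/||/^-(5|4)/'
```

```text
18.8 [ 0.49747972 -0.07454212  0.0757457 ] [-0.85290204 -1.44589183  8.39155282]
-59 (316, 178) [114, 136, 147]
-58 (316, 175) [116, 138, 148]
-57 (316, 173) [116, 139, 150]
-56 (316, 170) [117, 138, 151]
-55 (316, 168) [117, 139, 151]
-54 (316, 165) [103, 123, 135]
-53 (316, 163) [75, 92, 103]
-52 (316, 160) [141, 165, 184]
-51 (316, 158) [151, 175, 193]
-50 (316, 155) [86, 134, 179]
-49 (316, 153) [91, 162, 220]
-48 (316, 150) [100, 174, 229]
-47 (316, 147) [99, 174, 230]
-46 (316, 145) [100, 174, 230]
```

Emit:
apply_moves(
  series=[
    [[0, 0, -0.3, 0, -1], [0, 0, -0.6, 0, -1], [-0.5, 0, -0.6, 0, -1], [-1.0, 0, -0.6, 0, -1], [-1.0, 0, -0.5, 0, -1], [-1.0, 0, -0.2, 0, -1], [-1.0, 0, -0.1, 0, -1], [-1.0, 0, 0, 0, -1], [-1.0, 0, 0, 0, -1]],
  ],
)

```text
time_s: 19.75
ee_pos: [0.4982, -0.0842, 0.0758]
tool_rot: [-0.0, 0.681, 0.732, -0.0]
contact_force: [-1.8, -0.2, 7.2]
opening: 0.004
gripper_force: 3.6
```

Emit:
apply_moves(
  series=[
    [[0.04, 0, 0, 0, -1], [0.08, 0, 0, 0, -1], [0.08, 0, 0, 0, -1]],
  ],
)

```text
time_s: 20.05
ee_pos: [0.4981, -0.084, 0.0758]
tool_rot: [0.0, 0.681, 0.732, -0.0]
contact_force: [-1.3, -1.4, 7.2]
opening: 0.004
gripper_force: 3.5
```

Emit:
apply_moves(
  series=[
    [[0.03, 0, 0, 0, -1], [0.05, 0, 0, 0, -1], [0.05, 0, 0, 0, -1]],
  ],
)

```text
time_s: 20.35
ee_pos: [0.4981, -0.0836, 0.0758]
tool_rot: [0.0, 0.681, 0.732, -0.0]
contact_force: [-0.9, -2.1, 6.6]
opening: 0.008
gripper_force: 3.5
```

Emit:
apply_moves(
  series=[
    [[0.02, 0, 0, 0, -1], [0.04, 0, 0, 0, -1], [0.04, 0, 0, 0, -1]],
  ],
)

```text
time_s: 20.65
ee_pos: [0.4981, -0.0832, 0.0758]
tool_rot: [0.0, 0.681, 0.732, -0.0]
contact_force: [-1.6, -1.5, 6.4]
opening: 0.005
gripper_force: 3.5
```

Emit:
apply_moves(
  series=[
    [[0.03, 0, 0, 0, -1], [0.06, 0, 0, 0, -1], [0.06, 0, 0, 0, -1]],
  ],
)

```text
time_s: 20.95
ee_pos: [0.4981, -0.0829, 0.0758]
tool_rot: [0.0, 0.681, 0.732, -0.0]
contact_force: [-0.7, -2.2, 7.1]
opening: 0.007
gripper_force: 3.4
```

Emit:
apply_moves(
  series=[
    [[0.03, 0, 0, 0, -1], [0.06, 0, 0, 0, -1], [0.06, 0, 0, 0, -1]],
  ],
)

```text
time_s: 21.25
ee_pos: [0.4981, -0.0828, 0.0758]
tool_rot: [0.001, 0.681, 0.732, -0.001]
contact_force: [-1.9, -3.1, 6.7]
opening: 0.003
gripper_force: 3.3
```

Emit:
apply_moves(
  series=[
    [[0.02, 0, 0, 0, -1], [0.04, 0, 0, 0, -1], [0.04, 0, 0, 0, -1]],
  ],
)

```text
time_s: 21.55
ee_pos: [0.498, -0.0827, 0.0758]
tool_rot: [0.001, 0.682, 0.732, -0.001]
contact_force: [-1.3, -4.9, 5.8]
opening: 0.003
gripper_force: 3.2
```

Emit:
apply_moves(
  series=[
    [[0, 0, 0, 0, -1], [0, 0, 0, 0, -1], [0, 0, 0, 0, -1]],
  ],
)

```text
time_s: 21.85
ee_pos: [0.498, -0.0828, 0.0758]
tool_rot: [0.001, 0.682, 0.732, -0.001]
contact_force: [-0.2, -4.5, 6.8]
opening: 0.004
gripper_force: 3.2
```

Emit:
apply_moves(
  series=[
    [[0, 0, -0.3, 0, -1], [0, 0, -1, 0, -1], [0, 0, -4, 0, -1], [0, 0, -8, 0, -1], [0, 0, -12, 0, -1], [0, 0, -12, 0, -1], [0, 0, -12, 0, -1], [0, 0, -12, 0, -1]],
  ],
)

```text
time_s: 22.65
ee_pos: [0.4974, -0.0806, 0.1946]
tool_rot: [-0.001, 0.681, 0.733, -0.0]
contact_force: [-0.3, 0.2, -0.9]
opening: 0.006
gripper_force: 0.0
```

```bash
python3 - <<'E'
from h import *
s=sensors.observe();im=read_camera("wrist");print(s["time_s"],s["ee_pos"])
cv2.imwrite("pics/c5.png",cv2.resize(im[20:270,200:450,::-1],(600,600),interpolation=cv2.INTER_CUBIC))
np.save("s5.npy",s,allow_pickle=True)
E
```

```text
22.65 [ 0.49735299 -0.08056979  0.19457517]
```

View pics/c5.png

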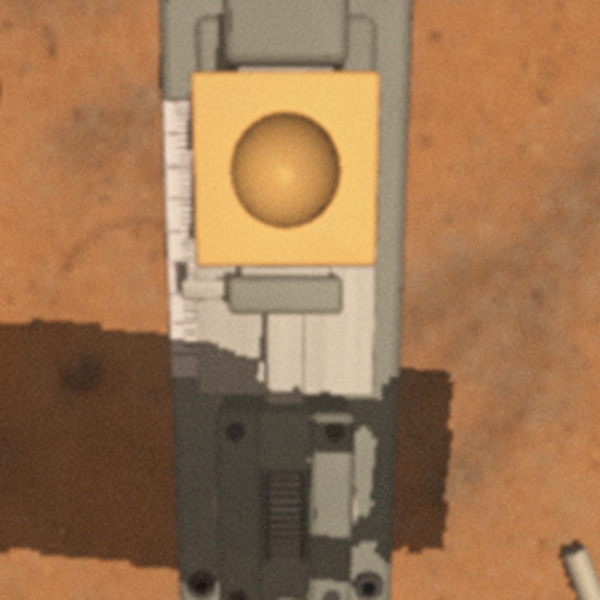

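The crop shows the cube square between the anvil (crop y≈70) and jaw pad (crop y≈268), with the arm clear. Handing in.

```bash
python3 -c "
from plant import env
print(env.hand_in())"
```

```text
the job is handed in; nothing more can be done
None
```

The job is handed in, with no verdict shown: the brass cube stands flush on the anvil, the jaw closed on it by its wheel at an estimated 7–8 N (from about 4.5 N at the rim), and the arm clear of everything.

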